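# Hang the hold-down plate on the sloping tool rack

### The arm

A 7-joint arm with a two-finger parallel gripper is mounted at the origin on the work surface. World frame = base frame: x ahead of the robot, y to its left, z up, the work surface at z = 0. Lengths are in m, angles in rad, forces in N, time in s.
With the tool pointing down it reaches from about 0.425 to 0.825 m from the base axis. Payload 3.6 kg.
Tool frame: the origin (TCP) lies between the finger pads, 19 mm behind the fingertips; this is the grasp point; z points along the fingers, y is the line along which they close (so a half turn about z gives the same grasp; the last joint's range is limited). The gripper opens to 85 mm and grips with 20 to 120 N. Pads are 22 mm wide; open, the fingers measure 114 mm over their backs; the gripper's body (76 mm by 85 mm) begins 54 mm behind the grasp point. The pads swing forward as they close: fully open they stand 13 mm farther back than shut.
Start: joints at [-1.135, 0.615, -0.013, 1.423, 0.008, 1.103, -0.04], TCP at [0.29, 0.582, 0.25] pointing down, gripper open.
Joint ranges: [-3.12, 3.12], [-0.3, 2.06], [-1.34, 1.32], [0.26, 2.42], [-1.36, 4.5], [0.01, 1.98], [-2.84, 2.84]. Speed limits (rad/s): [2.79, 2.79, 3.14, 3.14, 3.14, 3.14, 3.14].

### API

Orientations are given as a rotation vector (axis times angle).
In Python, from cell import * gives the robot as it stands. The module is installed in compiled form; this text tells all that it offers. Calls block until the motion is done:
- move_ptp(position, orientation): joint-space move of the TCP to a pose.
- move_l(position, frame=None, feed=0.15, until_force=None): straight line of the TCP; frame=None keeps the orientation; feed is the mean speed in m/s. With until_force (N) it stops when the force on the tool has changed by that much, and returns True; else False.
- movej(angles): joint-space move.
- ungrasp() and close(strength=None): open the fingers fully, or close them until they stop; strength is the grip in N (None keeps the last).
- pause(seconds).
- solve_ik(position, orientation): joint angles nearest the present ones, or None.
- snapshot(name): name is "scene" or "side" or "wrist"; returns the picture (384x512x3 uint8, red, green, blue); there is no depth.
- get_calibration(name): a dict with "fx", "fy", "cx", "cy" (pixels), "xyz" and "orientation" of the camera in the world. Camera axes: x right, y up, looking along -z (the intrinsics and any distortion apply to the point x, -y, -z); pixel columns grow to the right and rows downward; lengths in m; the calibration is good to about 2 mm. A picture is of the moment at which its call begins: read the wrist's pose just before it. get_calibration takes no time and is no camera call; for the wrist camera it gives the pose at the moment of the call.
A pose or a line that the arm cannot do raises MotionError and nothing moves.
- hand_in(): hands the job in; it is judged then, once.
Trained networks look in the newest picture that a camera, given by its name, has taken for a name from the list of things; names that differ only in an ending like _2 or _b are one class to them, and where a whole thing is asked for, a point or a joint stands for the part that bears it (a point fixed in the world has none). Each returns a list of dicts, best first, with "confidence" (0 to 1); they miss things now and then, are a little off and sometimes report something else, mostly with a low value. They report only what shows in the picture. A call takes as long as a camera call.
- boxes_of(camera, query): "at" ([x, y, z] in m, in world coordinates, good to about 4 mm: the middle of the surface that is visible of it).
Readings, each from a call of its own:
- read_t(): time.
- read_joints(): joint angles.
- read_dq(): joint speeds.
- read_joint_efforts(): joint torques, N m.
- read_tcp_pos(): TCP position.
- read_ee_rot(): TCP orientation.
- read_wrist_force(): force on the tool from outside, world axes, zero at the start.
- read_wrist_torque(): the same for the moment, N m.
- read_width(): finger opening in m.
- read_finger_force(): force on a finger pad.
Only numpy, scipy, OpenCV 4.12 (cv2) and the standard library are available. Lean on these libraries where they do the work, as an engineer would, in place of code of your own. Each camera call takes 0.05 s, during which the arm holds its last target. There are 200 camera calls.

### The job

The seam is finished: pick up the steel hold-down plate by its black grip and put it away on the green sloping rack, on the short stud with the mushroom head, not on the long plain pin. Pass the plate's wide keyhole opening over the head until the plate lies flat on the board, then slide it down the slope so that the stud is fully home at the end of the narrow slot and the plate hangs straight down the slope. Let go and leave the screwdriver, the jar and the bin where they are.

Things in the scene. Friction and masses are not known exactly. Their poses are not given: they have to be found in the camera images.
- plate: Steel hold-down plate 150 (x) x 50 (y) x 4 thick, 0.3 kg, on a mat 3 thick. Origin: centre of its underside; x towards the keyhole end, z up. Black grip block 60 (x) x 20 (y), 4 to 40 above the underside, centred at x = -15. Keyhole right through: wide opening 19 x 19, x 25.5 to 44.5, then a narrow slot 10 wide, x 44.5 to 62.
- plate_grip (a point): Point in the grip block at x = -15, y = 0, 28 above the plate's underside: a good place for the TCP, fingers closing along plate y. Axes as the plate's.
- plate_hole (a point): Centre of the keyhole's wide opening, level with the underside (plate x = 35). Axes as the plate's.
- plate_slot (a point): Where the stud's axis comes when it is home in the narrow slot, 1 short of touching the slot's end, level with the underside (plate x = 57.5). Axes as the plate's.
- rack: Green steel rack, fixed. Board 340 wide (y) x 240 up the slope x 12 thick, climbing away from the robot at 40 degrees to the bench. Level frame: origin on the bench under the board's centre, z up, x the way the board climbs. Board's upper surface 135 above the bench at its centre; up-slope (0.766, 0, 0.643), outward normal (-0.643, 0, 0.766).
- track: Dark slotted steel inlay flush in the board, 70 (y) x 30, 40 up-slope of the board's middle, left or right half. Origin: its centre on the board's surface; axes level, as the rack's. The stud stands square out of it, clamped by hand anywhere up to 12 to either side (y) of the origin. Stud: shank 7 across, 6.5 long; head 15 across, 5.5 high, rim bevelled 1; gap over a flat plate 2.5.
- pin: Long plain steel pin, 10 in diameter, 45 long, with an 18 collar 3 high, square out of the board at the same height as the inlay, on the other half. Not the place for the plate. Origin: on its axis at the board's surface; axes level. Fixed.
- screwdriver: Loose screwdriver, about 130 long, lying on the bench. Bystander.
- jar: Loose clear jar, 60 in diameter, 80 high, standing on the bench; origin at the centre of its foot. Bystander.
- bin: Loose small grey open bin, 110 x 150 x 50 high, on the bench; origin at the centre of its underside. Bystander.

How it is judged:
By the outcome, as a careful person would: the job done as asked, in the order asked, and still so for the second after the job is handed in, with the robot touching nothing.
It also fails if it takes over 51 s, if anything falls off the work surface, if the arm or the gripper's body presses on something with over 40 N, if the wrist force passes 120 N, or if a joint passes its speed limit or range.

## Working session

There is one attempt and no reset: what is moved stays moved. The work goes in short steps, each a Python script; the robot and the scene stay as the last script left them, time stands still between calls to the robot, and variables do not carry over. Pictures are saved under pics/ and viewed, at most 10 in all, crops included, and the job is handed in when it is done.

```bash
mkdir -p pics; cat > h.py <<'E'
from cell import *
import numpy as np, cv2
from scipy.spatial.transform import Rotation as R
def cam(name):
    c=get_calibration(name); return c
def Rm(c):
    o=np.array(c["orientation"],float)
    return o if o.shape==(3,3) else R.from_rotvec(o).as_matrix()
def ray(c,u,v):
    d=np.array([(u-c["cx"])/c["fx"],-(v-c["cy"])/c["fy"],-1.0]); return np.array(c["xyz"]),Rm(c)@d
def onplane(c,u,v,p0,n):
    o,d=ray(c,u,v); return o+d*(np.dot(np.array(p0)-o,n)/np.dot(d,n))
def proj(c,p):
    q=Rm(c).T@(np.array(p)-np.array(c["xyz"])); return c["cx"]+c["fx"]*q[0]/-q[2], c["cy"]-c["fy"]*q[1]/-q[2]
def save(name,img): cv2.imwrite("pics/"+name,img[:,:,::-1])
E
python3 - <<'E'
from h import *
print(read_t(),read_tcp_pos(),read_ee_rot())
for n in ["scene","side"]:
    im=snapshot(n); save(n+"0.png",im); print(n,get_calibration(n))
    for q in ["plate","plate_grip","plate_hole","plate_slot","rack","track","pin","screwdriver","jar","bin"]:
        try: print(q,[(np.round(b["at"],3).tolist(),round(b["confidence"],2)) for b in boxes_of(n,q)][:3])
        except Exception as e: print(q,e)
a=cv2.imread("pics/scene0.png");b=cv2.imread("pics/side0.png")
E
```

```text
0.0 [0.28984302 0.58097543 0.2488185 ] [-0.72015072 -3.05736431  0.00405023]
scene {'fx': 415.48924184702116, 'fy': 415.48924184702116, 'cx': 255.05006284970517, 'cy': 196.35821854603034, 'xyz': array([ 1.04567264, -0.63559274,  1.1235312 ]), 'orientation': array([0.67354731, 0.19984748, 0.56324403])}
plate [([0.497, -0.332, 0.01], 0.68)]
plate_grip [([0.5, -0.335, 0.008], 0.91)]
plate_hole [([0.497, -0.331, 0.002], 0.86)]
plate_slot [([0.499, -0.335, 0.008], 0.9)]
rack [([0.631, 0.159, 0.125], 0.77), ([0.498, -0.329, 0.009], 0.17)]
track [([0.649, 0.109, 0.158], 0.57)]
pin [([0.613, 0.272, 0.178], 0.54)]
screwdriver [([0.464, -0.05, 0.025], 0.63)]
jar [([0.693, -0.271, 0.076], 0.77)]
bin [([0.428, 0.458, 0.019], 0.9)]
side {'fx': 375.57004698530136, 'fy': 375.57004698530136, 'cx': 254.66894621372595, 'cy': 187.3804193770734, 'xyz': array([ 0.49937568, -0.56653776,  0.87840073]), 'orientation': array([ 0.68509112, -0.04854711, -0.1012908 ])}
plate [([0.484, -0.336, 0.008], 0.93)]
plate_grip []
plate_hole [([0.488, -0.332, 0.005], 0.73)]
plate_slot [([0.482, -0.334, 0.006], 0.96), ([0.437, 0.458, 0.017], 0.72), ([0.612, 0.152, 0.129], 0.68)]
rack [([0.611, 0.155, 0.129], 0.65)]
track [([0.645, 0.117, 0.161], 0.52)]
pin [([0.609, 0.274, 0.173], 0.42), ([0.438, 0.459, 0.012], 0.28)]
screwdriver [([0.455, -0.045, 0.022], 0.83)]
jar [([0.676, -0.268, 0.08], 0.8)]
bin [([0.44, 0.455, 0.014], 0.74)]
```

View pics/scene0.png

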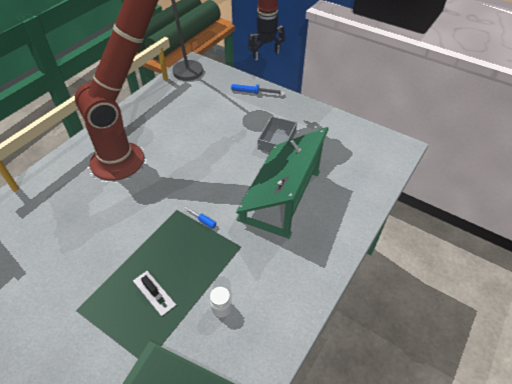

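View pics/side0.png

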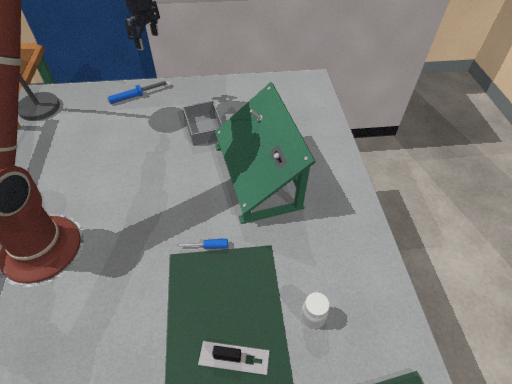

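The scene view shows the plate at (154,292) on the mat, with the jar at (220,300) and the screwdriver at (207,220). The rack's stud is at (281,183) in the right half and the pin at (295,145) in the left half. The side view shows the plate at (234,358) with its keyhole end towards +x, the stud at (278,156) and the pin at (257,115). Next I'll take close wrist views of the rack, then the plate.

```bash
cat >> h.py <<'E'
def rackR(yaw): # tool orientation for plate lying on board: tool z=-normal, tool x = +-upslope
    n=R.from_euler('z',yaw).apply([-.6428,0,.7660]); u=R.from_euler('z',yaw).apply([.7660,0,.6428]); y=np.cross(n,u)
    return n,u,y
E
python3 - <<'E'
from h import *
c=get_calibration("wrist"); T=R.from_rotvec(read_ee_rot()).as_matrix()
print("cam in tool",T.T@(c["xyz"]-read_tcp_pos()), T.T@Rm(c)@[0,0,-1], T.T@Rm(c)@[1,0,0],c["fx"],c["cx"],c["cy"]); print(T)
n,u,y=rackR(np.radians(8))
st=np.array([.65,.112,.158])
for s in (1,-1):
  M=np.stack([s*u,-s*y,-n],1)
  for back in (.2,.15):
    p=st-.03*u+back*n
    q=solve_ik(p,R.from_matrix(M).as_rotvec()); print(s,back,p,q)
E
```

```text
cam in tool [ 0.0725849   0.00051073 -0.1231876 ] [-2.86178326e-01 -5.70717364e-04  9.58176205e-01] [-7.08442524e-04  9.99999675e-01  3.84038218e-04] 343.4527754863064 251.11795858845508 186.18673629237298
[[-8.94840853e-01  4.46385309e-01 -5.50962904e-05]
 [ 4.46385311e-01  8.94840854e-01 -7.67231036e-06]
 [ 4.58776049e-05 -3.14596714e-05 -9.99999998e-01]]
1 0.2 [0.49993478 0.09090971 0.291916  ] [-0.49500001  0.15877982  0.26300001  2.30106556  1.82053222  0.03073584
  2.79210293]
1 0.15 [0.53176199 0.09538273 0.253616  ] [-0.09622314  0.28328673 -0.20262436  2.27887862  2.23971269  0.17923225
  2.38477923]
-1 0.2 [0.49993478 0.09090971 0.291916  ] [ 0.38095932  0.21542249 -0.77214759  2.27959701  1.56333068  0.26847685
 -0.07958459]
-1 0.15 [0.53176199 0.09538273 0.253616  ] [ 0.5627193   0.48327386 -1.14411804  2.26278615  1.75708827  0.59120406
 -0.21679578]
```

```bash
python3 - <<'E'
from h import *
M=np.array([[-1,0,0],[0,1,0],[0,0,-1.]])
move_ptp([.62,.155,.32],R.from_matrix(M).as_rotvec())
c=get_calibration("wrist"); save("w_rack.png",snapshot("wrist")); np.save("c_rack.npy",c,allow_pickle=True)
for q in ["track","pin","rack"]: print(q,[(np.round(b["at"],4).tolist(),round(b["confidence"],2)) for b in boxes_of("wrist",q)][:3])
# plate: camera mounted so look over plate
move_ptp([.50,-.335,.22],R.from_matrix(M).as_rotvec())
c=get_calibration("wrist"); save("w_plate.png",snapshot("wrist")); np.save("c_plate.npy",c,allow_pickle=True)
for q in ["plate","plate_grip","plate_hole","plate_slot"]: print(q,[(np.round(b["at"],4).tolist(),round(b["confidence"],2)) for b in boxes_of("wrist",q)][:3])
print(read_t(),read_joints())
E
```

```text
track [([0.6465, 0.1208, 0.163], 0.62)]
pin [([0.6069, 0.274, 0.1766], 0.86)]
rack [([0.6175, 0.2094, 0.1441], 0.71)]
plate [([0.4764, -0.3253, 0.0034], 0.56)]
plate_grip [([0.4765, -0.3286, 0.0055], 0.61)]
plate_hole [([0.4723, -0.328, 0.0088], 0.7)]
plate_slot [([0.4728, -0.331, 0.0085], 0.73)]
5.3833 [ 0.52355772  0.56766535  0.04701354  1.61123121 -0.03115888  0.96322859
  2.15322447]
```

View pics/w_rack.png

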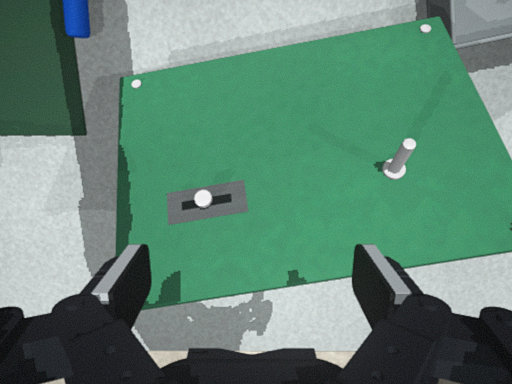

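View pics/w_plate.png

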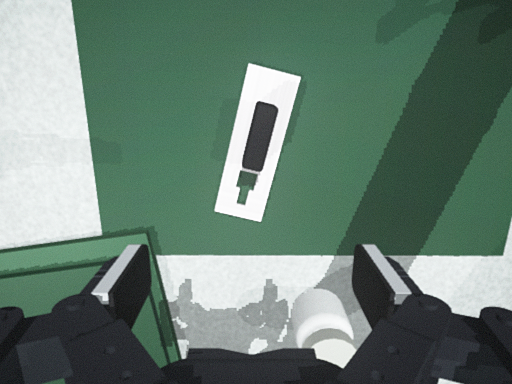

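The rack view shows the stud head at (203,198) on the inlay (167–247, 181–224). The pin collar is at (394,168), and the board's lower corners are at (121,77) and (441,17). The plate view shows corners at (249,64), (301,76), (262,222) and (215,211), with the keyhole at the lower, +x end (246,190). Now I'll fit both poses.

```bash
cat > fit.py <<'E'
from h import *
from scipy.optimize import least_squares
def load(f): return np.load(f,allow_pickle=True).item()
def quad(mask):
    cs,_=cv2.findContours(mask.astype(np.uint8),cv2.RETR_EXTERNAL,cv2.CHAIN_APPROX_NONE)
    return max(cs,key=cv2.contourArea)
# plate
c=load("c_plate.npy"); im=cv2.imread("pics/w_plate.png")
m=np.zeros(im.shape[:2],bool); m[50:235,195:320]=(im.min(2)>150)[50:235,195:320]
k=quad(m)[:,0,:].astype(float)
W=np.array([onplane(c,u,v,[0,0,.007],[0,0,1])[:2] for u,v in k])
r=cv2.minAreaRect((W*1000).astype(np.float32)); print("plate rect",r)
bx=cv2.boxPoints(r); e=bx[1]-bx[0]; f=bx[2]-bx[1]; L=e if np.linalg.norm(e)>np.linalg.norm(f) else f
L=L*np.sign(L[0]); print("plate yaw deg",np.degrees(np.arctan2(L[1],L[0])))
# rack
c=load("c_rack.npy"); im=cv2.imread("pics/w_rack.png").astype(int)
green=(im[:,:,1]>im[:,:,2]+30)&(im[:,:,1]>im[:,:,0]+15)
roi=np.zeros(green.shape,bool); roi[165:240,150:265]=True
t=(~green&roi); q=quad(t); tb=cv2.boxPoints(cv2.minAreaRect(q)); print("track box",tb.round(1).tolist(), cv2.contourArea(q))
head=im[185:212,190:218].min(2)>150; ys,xs=np.nonzero(head); hp=np.array([xs.mean()+190,ys.mean()+185]); print("head px",hp,head.sum())
mu=tb.mean(0)
cp=[[121,77],[441,17]]
def model(p):
    n,u,y=rackR(p[2]); o=np.array([p[0],p[1],.135])
    P=lambda U,V,N=0:np.array(proj(c,o+U/1e3*u+V/1e3*y+N/1e3*n))
    return P
def res(p):
    P=model(p)
    return np.concatenate([P(-120,-170)-cp[0],P(-120,170)-cp[1],P(40,p[3]*100)-mu,P(40,p[4]*100)-[394,169],P(40,p[5]*100,12)-hp])
s=least_squares(res,[.61,.16,.14,-.5,.9,-.5]); print(s.x,np.degrees(s.x[2])); print(res(s.x).round(1))
P=model(s.x); print([P(120,v).round(0).tolist() for v in(-170,170)])
n,u,y=rackR(s.x[2]); o=np.array([s.x[0],s.x[1],.135]); print("stud base",o+.04*u+s.x[5]/10*y)
print("head from ray", onplane(c,*hp,o+.012*n,n)-.012*n, "track ctr ray",onplane(c,*mu,o,n))
E
python3 fit.py
```

```text
plate rect ((489.6011962890625, -329.6488952636719), (50.923641204833984, 150.66908264160156), 76.19635009765625)
plate yaw deg -13.80364
track box [[162.6999969482422, 193.10000610351562], [243.1999969482422, 179.39999389648438], [248.60000610351562, 210.89999389648438], [168.10000610351562, 224.60000610351562]] 2425.0
head px [202.67901235 197.77366255] 243
[ 0.60029696  0.20009913  0.17680946 -0.8915513   0.74025694 -0.88961639] 10.130435665768848
[-1.3 -0.6  0.8 -1.5  0.1  0.6  0.3  1.8 -0.  -0.2]
[[114.0, 313.0], [557.0, 245.0]]
stud base [0.6461059  0.11791824 0.160712  ]
head from ray [0.64624299 0.11795744 0.16083103] track ctr ray [0.64573549 0.11761404 0.16036111]
```

```bash
cat >> h.py <<'E'
YAW=0.1768; STUD=np.array([.6462,.1179,.1608]); n,u,y=rackR(YAW)
PY=np.radians(-13.8); PC=np.array([.4896,-.3296,.003]); px=np.array([np.cos(PY),np.sin(PY),0])
GRIP=PC-.015*px+[0,0,.028]
def orR(s): return R.from_matrix(np.stack([s*u,-s*y,-n],1)).as_rotvec()
def orP(s): return R.from_matrix(np.stack([s*px,s*np.cross(px,[0,0,1]),[0,0,-1.]],1)).as_rotvec()
def tcp(a,h): # stud at plate x=a(mm), underside h mm above board
    return STUD-(a+15)/1e3*u+(28+h)/1e3*n
E
python3 - <<'E'
from h import *
print(GRIP)
for s in(1,-1):
  print(s,"grip",np.round(solve_ik(GRIP,orP(s)),2))
  for a,h in[(35,100),(35,60),(35,30),(35,0),(57.5,0),(57.5,60),(57.5,80)]:
    q=solve_ik(tcp(a,h),orR(s)); print(s,a,h,tcp(a,h).round(3),None if q is None else np.round(q,2))
E
```

```text
[ 0.47503299 -0.326022    0.031     ]
1 grip [-0.03  1.12  1.13  1.85 -1.21  1.06 -0.19]
1 35 100 [0.528 0.097 0.227] [ 0.55  0.55 -1.14  2.31  1.9   0.64  2.83]
1 35 60 [0.553 0.101 0.196] [ 0.51  0.68 -1.15  2.28  1.97  0.74  2.81]
1 35 30 [0.572 0.105 0.173] [ 0.49  0.77 -1.15  2.26  2.01  0.81  2.82]
1 35 0 [0.591 0.108 0.15 ] [ 0.47  0.86 -1.15  2.22  2.05  0.86  2.84]
1 57.5 0 [0.574 0.105 0.136] [ 0.47  0.88 -1.15  2.28  2.11  0.91  2.77]
1 57.5 60 [0.536 0.098 0.182] [ 0.5   0.7  -1.15  2.34  2.04  0.79  2.73]
1 57.5 80 [0.523 0.096 0.197] [ 0.52  0.64 -1.14  2.36  2.01  0.73  2.73]
-1 grip [ 0.52  0.79  0.07  1.83 -0.1   0.52  1.98]
-1 35 100 [0.528 0.097 0.227] [ 0.55  0.55 -1.14  2.31  1.9   0.64 -0.31]
-1 35 60 [0.553 0.101 0.196] [ 0.51  0.68 -1.15  2.28  1.97  0.74 -0.33]
-1 35 30 [0.572 0.105 0.173] [ 0.49  0.77 -1.15  2.26  2.01  0.81 -0.32]
-1 35 0 [0.591 0.108 0.15 ] [ 0.47  0.86 -1.15  2.22  2.05  0.86 -0.31]
-1 57.5 0 [0.574 0.105 0.136] [ 0.47  0.88 -1.15  2.28  2.11  0.91 -0.37]
-1 57.5 60 [0.536 0.098 0.182] [ 0.5   0.7  -1.15  2.34  2.04  0.79 -0.41]
-1 57.5 80 [0.523 0.096 0.197] [ 0.52  0.64 -1.14  2.36  2.01  0.73 -0.41]
```

```bash
python3 - <<'E'
from h import *
o=orP(-1)
move_ptp(GRIP+[0,0,.09],o); move_l(GRIP,feed=.12)
close(80); print("w",read_width(),read_finger_force(),read_tcp_pos()-GRIP)
move_l(GRIP+[0,0,.12],feed=.15); pause(.2)
c=get_calibration("wrist"); save("w_held.png",snapshot("wrist")); np.save("c_held.npy",c,allow_pickle=True)
np.save("tcp_held.npy",np.r_[read_tcp_pos(),read_ee_rot()])
print(read_t(),read_joints().round(2),read_width(),read_wrist_force())
E
```

```text
w 0.018543044065378062 79.05895471572876 [ 0.00011842 -0.00024523  0.00038542]
8.5917 [ 0.5   0.62  0.1   1.76 -0.08  0.77  1.97] 0.018673267637573536 [-0.49318064  0.16953105 -3.61822072]
```

View pics/w_held.png

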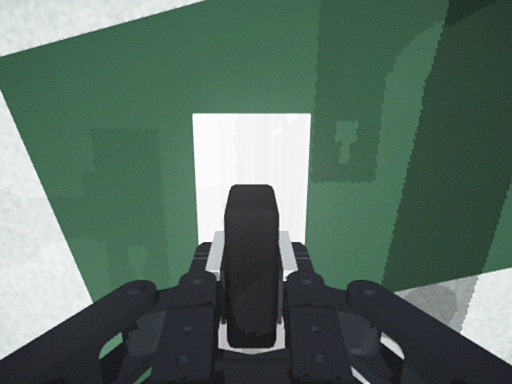

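The plate is held square. Its tail edge runs from (193,114) to (311,114). Next I'll turn those corners into tool-frame offsets.

```bash
python3 - <<'E'
from h import *
c=np.load("c_held.npy",allow_pickle=True).item(); t=np.load("tcp_held.npy"); T=R.from_rotvec(t[3:]).as_matrix()
im=cv2.imread("pics/w_held.png").astype(int); b=im.min(2)>150
for r in(125,150,175,200,220):
    xs=np.nonzero(b[r,185:320])[0]+185; a,e=xs.min()-.5,xs.max()+.5
    print(r,[(T.T@(onplane(c,x,r,t[:3]+T[:,2]*.024,T[:,2])-t[:3])*1e3).round(1).tolist() for x in(a,e)])
for x in(200,230,270,300):
    r=np.nonzero(b[100:150,x])[0].min()+99.5; print(x,r,(T.T@(onplane(c,x,r,t[:3]+T[:,2]*.024,T[:,2])-t[:3])*1e3).round(1))
E
```

```text
125 [[55.8, -24.4, 24.0], [55.8, 25.7, 24.0]]
150 [[45.1, -24.5, 24.0], [45.1, 25.3, 24.0]]
175 [[33.9, -24.6, 24.0], [33.9, 25.4, 24.0]]
200 [[22.2, -24.7, 24.0], [22.2, 25.5, 24.0]]
220 [[12.5, -24.7, 24.0], [12.5, 25.5, 24.0]]
200 112.5 [ 61. -21.  24.]
230 112.5 [61.  -8.4 24. ]
270 112.5 [61.   8.4 24. ]
300 112.5 [61. 21. 24.]
```

```bash
cat >> h.py <<'E'
STUD=STUD+.0009*u-.0004*y
def rel(): # current TCP vs stud: (a, lateral mm, h)
    d=(np.array(read_tcp_pos())-STUD)*1e3; return np.round([-d@u-15,d@y,d@n-28],1)
E
python3 - <<'E'
from h import *
M=np.stack([[-np.cos(YAW),-np.sin(YAW),0],[-np.sin(YAW),np.cos(YAW),0],[0,0,-1]],1)
move_ptp([.48,.02,.29],R.from_matrix(M).as_rotvec()); print(read_joints().round(2),read_t())
q=solve_ik(tcp(35,70),orR(-1)); print(q)
move_ptp(tcp(35,70),orR(-1)); print(rel(),read_t(),read_joints().round(2),read_width())
for i in range(1):
  save("side1.png",snapshot("side")); save("w1.png",snapshot("wrist"))
a=cv2.imread("pics/side1.png")[60:240,180:340]; a=cv2.resize(a,None,fx=3,fy=3,interpolation=2); cv2.imwrite("pics/side1c.png",a)
E
```

```text
[-0.08  0.31 -0.    1.84  0.    1.    1.66] 9.9833
[ 0.51920437  0.64839359 -1.14485182  2.28735821  1.95041927  0.71513908
 -0.32180095]
[35.  -0.9 69.7] 11.7083 [ 0.52  0.65 -1.14  2.29  1.95  0.72 -0.32] 0.01925932837490473
```

View pics/side1c.png

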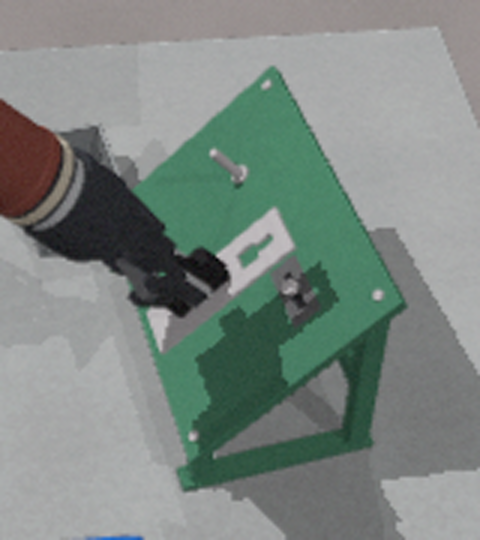

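The crop shows the plate hovering parallel above the board, keyhole end up-slope, with the stud at (290,288) and the pin clear at (230,165). I'll correct the 0.9 mm lateral lag and descend under force guard.

```bash
cat >> h.py <<'E'
def go(a,l,h,**k):
    return move_l(tcp(a,h)+l/1e3*y,orR(-1),**k)
def foc():
    f=np.array(read_wrist_force()); return np.round([f@u,f@y,f@n],1)
E
python3 - <<'E'
from h import *
pause(.2); print(rel()); 
go(35,0,25,feed=.12); pause(.2); r=rel(); print(r,foc())
o=-np.array(r)+[35,0,25]; o[2]=0; print(o)
go(35+o[0],o[1],16,feed=.05); pause(.15); print(rel(),(R.from_rotvec(orR(-1)).inv()*R.from_rotvec(read_ee_rot())).as_rotvec().round(4))
s=go(35+o[0],o[1],-4,feed=.03,until_force=8); print(s,rel(),foc(),read_t())
E
```

```text
[34.9 -0.  70. ]
[34.7  0.2 25.7] [-1.8  0.2 -2. ]
[ 0.3 -0.2  0. ]
[35.3 -0.1 16. ] [-0.0002  0.0001 -0.    ]
True [35.6 -0.2  1. ] [ 0.6 -0.4  4.4] 13.7417
```

The underside stopped about 1 mm above the nominal board surface, so the head went through the opening (on the head it would have stopped at 12). Now I'll slide down the slope.

```bash
python3 - <<'E'
from h import *
pause(.1); r=rel(); print(r,foc())
s=go(48,0,r[2]-.5,feed=.03,until_force=15); print(s,rel(),foc())
if not s:
    s=go(61,0,rel()[2]-.3,feed=.03,until_force=15); print(s,rel(),foc(),read_t())
pause(.1); print(rel(),foc(),read_wrist_torque(),read_t())
save("side2.png",snapshot("side")); save("scene2.png",snapshot("scene"))
a=cv2.imread("pics/side2.png")[60:240,180:340]; b=cv2.imread("pics/scene2.png")[110:240,220:350]
f=lambda i:cv2.resize(i,(400,450),interpolation=2)
cv2.imwrite("pics/c2.png",np.hstack([f(a),f(b)]))
E
```

```text
[35.6 -0.3  1. ] [ 1.3 -1.4  4.3]
False [45.7  0.7  1. ] [ 4.3 -1.3  8. ]
False [59.8  0.7  1. ] [ 1.4 -0.4  6.8] 14.9333
[59.8  0.6  1. ] [ 1.2 -1.   5.2] [-0.03007147  0.45057865 -0.00080658] 15.0333
```

View pics/c2.png

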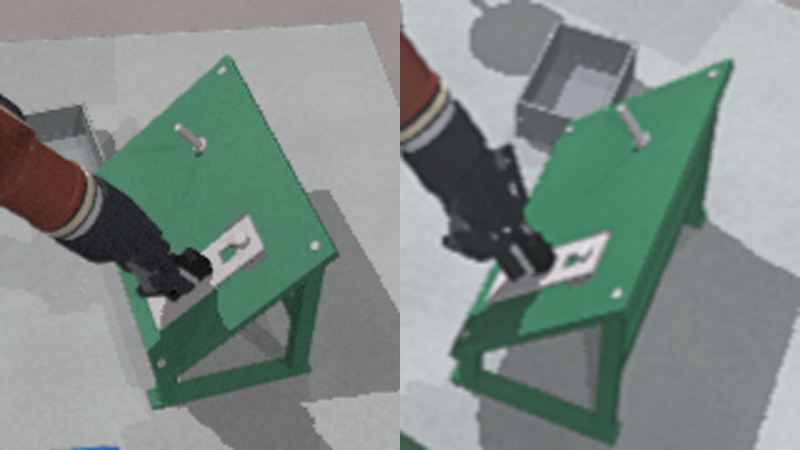

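Both views show the stud head in the narrow slot, near its up-slope end at (245,240) in the left panel. The plate lies straight down the slope. I'll feel for the slot end.

```bash
python3 - <<'E'
from h import *
r=rel(); f0=foc()
s=go(r[0]+6,r[1],r[2]-.3,feed=.015,until_force=12); print(s,rel(),foc(),f0)
E
```

```text
False [60.2  0.8  1.2] [ 8.9 -3.3 11.3] [ 1.6 -0.5  4.9]
```

The slot end was touched: motion stopped at 60.2, against 65.8 commanded. I'll ease off, release and retreat.

```bash
python3 - <<'E'
from h import *
go(59.8,.4,1.0,feed=.03); pause(.2); print(rel(),foc())
ungrasp(); pause(.3); print(read_width(),foc())
r=rel(); go(r[0],r[1],50,feed=.08); print(rel())
go(r[0]+10,r[1],110,feed=.15)
M=np.stack([[-1,0,0],[0,1,0],[0,0,-1.]],1)
move_ptp([.62,.155,.33],R.from_matrix(M).as_rotvec()); pause(.2)
c=get_calibration("wrist"); save("w3.png",snapshot("wrist")); np.save("c3.npy",c,allow_pickle=True); print(read_t(),foc())
E
```

```text
[59.5  0.6  1. ] [1.6 0.4 4.3]
0.08503572934745854 [0.3 0.5 1.1]
[59.6  0.1 49.9]
19.9417 [ 0.7  0.7 -0.3]
```

View pics/w3.png

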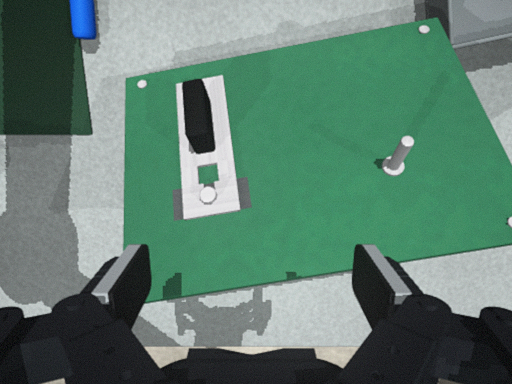

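The stud head sits at the slot end (208,195), and the plate hangs straight with corners at (177,84), (223,76), (240,209) and (184,219). Pin, screwdriver and bin are untouched. Quick numeric check, then hand in.

```bash
python3 - <<'E'
from h import *
c=np.load("c3.npy",allow_pickle=True).item(); im=cv2.imread("pics/w3.png")
m=np.zeros(im.shape[:2],np.uint8); m[65:225,170:250]=(im.min(2)>140)[65:225,170:250]
k=max(cv2.findContours(m,0,cv2.CHAIN_APPROX_NONE)[0],key=cv2.contourArea)[:,0]
X=np.array([(onplane(c,a,b,STUD+.004*n,n)-STUD)*1e3 for a,b in k]); W=np.stack([X@u,X@y],1).astype(np.float32)
print(cv2.minAreaRect(W)); h=m[183:208,196:222]
print("umax",W[:,0].max(),"umin",W[:,0].min(), "(expect end 17.5..16.5, -132.5)")
print("head",[(lambda d:[d@u,d@y])((onplane(c,208,195,STUD+.012*n,n)-STUD)*1e3)])
E
```

```text
((-60.25762939453125, 0.6450881958007812), (50.68418884277344, 150.83384704589844), 89.98693084716797)
umax 15.157392 umin -135.67108 (expect end 17.5..16.5, -132.5)
head [[np.float64(-0.00539104113941935), np.float64(0.80228961869591)]]
```

```bash
python3 -c "
from cell import *
print(hand_in(),read_t())"
```

```text
the job is handed in; nothing more can be done
the job is handed in; nothing more can be done
```

I handed the job in: the plate hangs flat and straight down the slope on the mushroom-head stud, home at the end of the narrow slot, with the gripper clear at about 20 s; the screwdriver and bin look undisturbed in the last picture, which does not show the jar.

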